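Mirror the bench supplies into the new rack

TASK

A left-handed colleague takes over this bench: move the jar, the bottle, the tin and the reel from the aluminium rack into the empty plywood rack in the reverse order, so that what stood leftmost now stands rightmost, and so on along the row. Keep each one upright all the way and leave it standing in the middle of its own place.

Things in the scene. Friction and masses are not known exactly. Their poses are not given: they have to be found in the camera images.
- old_rack: the old rack, full at the start, nearer or farther than the new one: aluminium, 60 (x) x 290 mm (y), plate top 10 mm above its origin; five fences, 4 mm thick and 13 mm high, at y = 0, +-70, +-140 mm part it into four places with middles at x = 0, y = +-35 and +-105 mm; open front and back. Origin: under its middle, on the desk; x away from the robot, y left, z up (turned up to 0.1 rad). Fixed. With the 3 mm pads, things start 13 mm above the desk.
- new_rack: the new rack, empty at the start: pale plywood, 60 (x) x 290 mm (y), plate top 10 mm above its origin; five fences, 4 mm thick and 13 mm high, at y = 0, +-70, +-140 mm part it into four places with middles at x = 0, y = +-35 and +-105 mm; open front and back. Origin: under its middle, on the desk; x away from the robot, y left, z up (turned up to 0.1 rad). Fixed. No pads: things stand on the plate.
- jar: clear round jar with a pale lid, 46 mm across, 68 mm tall. Origin: middle of its underside, z up. About 0.12 kg; grasp the body.
- bottle: small dark bottle with a narrow yellow cap, 73 mm tall; the body is 26 to 30 mm across and 60 mm tall. Origin: middle of its underside, z up. About 0.04 kg; grasp the body.
- tin: low round tin with a tan lid, 45 mm across, 27 mm tall; the lid is its top 9 mm. Origin: middle of its underside, z up. About 0.05 kg; grasp it near the top.
- reel: upright reel of wire with two 3 mm flanges, 36 to 39 mm across, 42 mm tall. Origin: middle of its underside, z up. About 0.18 kg; grasp across the flanges, with the finger pads reaching over the top flange.
- jar_pad: black rubber pad, 56 x 60 mm and 3 mm thick, fixed in one place of the old rack; at the start the jar stands on it, and it stays behind to mark that place. Origin: middle of its underside; axes as the old rack's.
- bottle_pad: black rubber pad, 56 x 60 mm and 3 mm thick, fixed in one place of the old rack; at the start the bottle stands on it, and it stays behind to mark that place. Origin: middle of its underside; axes as the old rack's.
- tin_pad: black rubber pad, 56 x 60 mm and 3 mm thick, fixed in one place of the old rack; at the start the tin stands on it, and it stays behind to mark that place. Origin: middle of its underside; axes as the old rack's.
- reel_pad: black rubber pad, 56 x 60 mm and 3 mm thick, fixed in one place of the old rack; at the start the reel stands on it, and it stays behind to mark that place. Origin: middle of its underside; axes as the old rack's.
Not all that is in view belongs to the job. Leave any green or red look-alike of the reel alone.

How it is judged:
At the end, for the whole second after the job is handed in: All four things stand in the new rack in the mirrored order: the thing whose pad lies at y = c in the old rack stands at y = -c in the new one, within 15 mm of the middle of its place along the rack and across it, on the plate (within 4 mm in height), upright within 0.1 rad, at rest and released (x of jar in the frame of new_rack between -0.015 and 0.015 m and z of jar in the frame of new_rack between 0.006 and 0.014 m and ((y of jar_pad in the frame of old_rack between 0.095 and 0.115 m and y of jar in the frame of new_rack between -0.12 and -0.09 m) or (y of jar_pad in the frame of old_rack between 0.025 and 0.045 m and y of jar in the frame of new_rack between -0.05 and -0.02 m) or (y of jar_pad in the frame of old_rack between -0.045 and -0.025 m and y of jar in the frame of new_rack between 0.02 and 0.05 m) or (y of jar_pad in the frame of old_rack between -0.115 and -0.095 m and y of jar in the frame of new_rack between 0.09 and 0.12 m)) and angle between each of jar, bottle, tin, reel's own z axis and vertical below 0.1 rad and linear speed of each of jar, bottle, tin, reel below 0.02 m/s and angular speed of each of jar, bottle, tin, reel below 0.2 rad/s and x of bottle in the frame of new_rack between -0.015 and 0.015 m and z of bottle in the frame of new_rack between 0.006 and 0.014 m and ((y of bottle_pad in the frame of old_rack between 0.095 and 0.115 m and y of bottle in the frame of new_rack between -0.12 and -0.09 m) or (y of bottle_pad in the frame of old_rack between 0.025 and 0.045 m and y of bottle in the frame of new_rack between -0.05 and -0.02 m) or (y of bottle_pad in the frame of old_rack between -0.045 and -0.025 m and y of bottle in the frame of new_rack between 0.02 and 0.05 m) or (y of bottle_pad in the frame of old_rack between -0.115 and -0.095 m and y of bottle in the frame of new_rack between 0.09 and 0.12 m)) and x of tin in the frame of new_rack between -0.015 and 0.015 m and z of tin in the frame of new_rack between 0.006 and 0.014 m and ((y of tin_pad in the frame of old_rack between 0.095 and 0.115 m and y of tin in the frame of new_rack between -0.12 and -0.09 m) or (y of tin_pad in the frame of old_rack between 0.025 and 0.045 m and y of tin in the frame of new_rack between -0.05 and -0.02 m) or (y of tin_pad in the frame of old_rack between -0.045 and -0.025 m and y of tin in the frame of new_rack between 0.02 and 0.05 m) or (y of tin_pad in the frame of old_rack between -0.115 and -0.095 m and y of tin in the frame of new_rack between 0.09 and 0.12 m)) and x of reel in the frame of new_rack between -0.015 and 0.015 m and z of reel in the frame of new_rack between 0.006 and 0.014 m and ((y of reel_pad in the frame of old_rack between 0.095 and 0.115 m and y of reel in the frame of new_rack between -0.12 and -0.09 m) or (y of reel_pad in the frame of old_rack between 0.025 and 0.045 m and y of reel in the frame of new_rack between -0.05 and -0.02 m) or (y of reel_pad in the frame of old_rack between -0.045 and -0.025 m and y of reel in the frame of new_rack between 0.02 and 0.05 m) or (y of reel_pad in the frame of old_rack between -0.115 and -0.095 m and y of reel in the frame of new_rack between 0.09 and 0.12 m))); the robot touches nothing.
It fails at once if one of the four things is tipped (more than 0.5 rad from upright) (angle between any of jar, bottle, tin, reel's own z axis and vertical above 0.5 rad).
It also fails if it takes over 80 s, if anything falls off the work surface, if the arm or the gripper's body presses on something with over 40 N, if the wrist force passes 120 N, or if a joint passes its speed limit or range.

ROBOT

A 6-joint arm with a two-finger parallel gripper is mounted at the origin on a cart in front of the work surface, level with it; the furniture and walls round the work are solid. World frame = base frame: x ahead of the robot, y to its left, z up, the work surface at z = 0. Lengths are in m, angles in rad, forces in N, time in s.
With the tool pointing down it reaches from about 0.375 to 0.9 m from the base axis. Payload 3.1 kg.
Tool frame: the origin (TCP) lies midway between the tips of the shut fingers; the grasp point (between the pads) lies 19 mm behind it (manip.hold_point_z is the distance from the TCP to the grasp point, in m); x points along the fingers, y is the direction in which the jaws open and shut, and the axes are right-handed (so a half turn about x gives the same grasp; the last joint's range is limited). The gripper opens to 85 mm and grips with 20 to 120 N. Pads are 22 mm wide; open, the fingers measure 114 mm over their backs; the gripper's body (76 mm by 85 mm) begins 54 mm behind the grasp point. The pads swing forward as they close: fully open they stand 13 mm farther back than shut.
Start: joints at [1.097, 0.527, 1.433, -0, 1.181, -0.178], TCP at [0.182, 0.598, 0.198] pointing down, gripper open.
Joint ranges: [-3.08, 3.08], [-0.75, 2.2], [0.22, 2.44], [-1.43, 4.57], [0, 2.65], [-2.85, 2.85]. Speed limits (rad/s): [2.79, 2.79, 3.14, 3.14, 3.14, 3.14].

INTERFACE

Orientations are given as a unit quaternion [x, y, z, w].
In Python, from station import manip, snapshot gives the robot as it stands.
- The arm moves only by the shell command python3 -m crank 'ROWS' [FORCE]. ROWS is JSON, a list of rows, each a list of 5 numbers: the finger opening in m, from 0 to 0.0854, then the shift along the tool's x, y, z in m, then the turn about the tool's x in rad. In form: [[grip, tx, ty, tz, yaw], ...]. A call has 1 to 5 rows; each row shifts and turns the commanded pose from where the row before left it, along the tool's axes as they then stand; what a row does not reach is not made up. A row lasts 1/10 s, in which the tool goes at most 50 mm and 8.59 degrees, less where a joint would pass 70% of its speed; a pose out of reach is approached as far as the arm can. A call is refused whole if a number of a shift passes 0.05 or a number of a turn 0.15, either way. A call with a gripper value outside its range is refused whole. The fingers move at their own pace and stop on an object; FORCE is the grip in N (left out, the last holds). Time passes only in rows, so rows that do not move let the fingers close. It gives the time, the measured TCP pose, the force and the opening at its end, in the units of the state.
- manip.sense(): the state, without advancing time (a new reading comes with each control period).
- snapshot(name): name is "scene" or "top"; returns a dict with "image" (420x560x3 uint8, blue, green, red), "range_z" (420x560 float32, m along the optical axis (not along the pixel's ray), 0 where there is no reading), "vertical_fov" (degrees; the focal length in pixels is half the picture's height over the tangent of half this angle, whatever the lens; pixels are square), "cx", "cy" (the principal point, pixels), "distortion" ([k1, k2, p1, p2, k3] as OpenCV has them; the pictures are not rectified), "extrinsics" (4x4, takes a point from world to camera coordinates). Camera axes: x right, y up, looking along -z (the intrinsics and any distortion apply to the point x, -y, -z); pixel columns grow to the right and rows downward; lengths in m; the calibration is good to about 2 mm. A picture is of the moment at which its call begins.
- manip.sign_off(): hands the job in, once; it reports no verdict.
The state is a dict: "t": time; "q": joint angles; "qd": joint speeds; "tau": joint torques, N m; "tcp_pos": TCP position; "tool_rot": TCP orientation; "force": force on the tool from outside, world axes, zero at the start; "ft_torque": the same for the moment, N m; "finger_gap": opening from 0.0 (shut) to 1.0 (fully open).
Only numpy, scipy, OpenCV 4.12 (cv2) and the standard library are available. Lean on these libraries where they do the work, as an engineer would, in place of code of your own. Each camera call takes 0.05 s, during which the arm holds its last target.

## Working session

There is one attempt and no reset: what is moved stays moved. The work goes in short steps, Python scripts to look and compute and a shell command to move; the robot and the scene stay as the last step left them, time stands still between calls to the robot, and variables do not carry over. Pictures are saved under pics/ and viewed, and the job is handed in when it is done.

```bash
ls; mkdir -p pics; python3 - <<'E'
from station import manip, snapshot
import cv2
print(manip.sense(), manip.hold_point_z)
for n in("scene","top"):
    s=snapshot(n); cv2.imwrite(f"pics/{n}0.png",s["image"])
    print(n,s["vertical_fov"],s["cx"],s["cy"],s["distortion"],s["extrinsics"].tolist() if hasattr(s["extrinsics"],'tolist') else s["extrinsics"])
E
```

```text
pics
{'t': 0.0, 'q': array([ 1.09647639e+00,  5.28480350e-01,  1.43391030e+00,  8.80721458e-07,
        1.18138398e+00, -1.78492103e-01]), 'qd': array([ 0.00022343,  0.00127999, -0.00226783, -0.00063202, -0.00165659,
       -0.00152738]), 'tau': array([-4.35916099e-04, -4.42352736e+01, -1.78027779e+01, -9.50976641e-05,
        8.36717634e-03, -6.47472433e-06]), 'tcp_pos': array([0.18180825, 0.59714799, 0.19672244]), 'tool_rot': array([ 0.1034794 ,  0.69963284, -0.10494064,  0.69913758]), 'force': array([-0.25551842, -0.37585081, -1.08441352]), 'ft_torque': array([0.0084244 , 0.03237079, 0.01530072]), 'finger_gap': 1.0031095338874187} 0.0187
scene 46.59896128106986 270.91052006873855 206.4282897564137 [-0.10971004  0.          0.          0.          0.        ] [[-0.8392074274301398, -0.5437004044670439, -0.010989264236500356, 0.5605124772883773], [0.24926751512770542, -0.402549930985592, 0.8808060280025076, -0.03506559365270651], [-0.48331832124195945, 0.7364396942356298, 0.47334974079002734, -1.0253704519601874], [0.0, 0.0, 0.0, 1.0]]
top 48.604246602435765 277.1860157891214 211.7254859105282 [0.00392713 0.         0.         0.         0.        ] [[0.1777616610751991, -0.9840697228184603, 0.0027518146348922477, 0.1925117523641556], [0.9611813204556147, 0.17422540671929782, 0.21395321184945162, -0.5385230655002403], [-0.21102431390478937, -0.03538768550631769, 0.976840033298963, -0.8084325073788763], [0.0, 0.0, 0.0, 1.0]]
```

View pics/scene0.png

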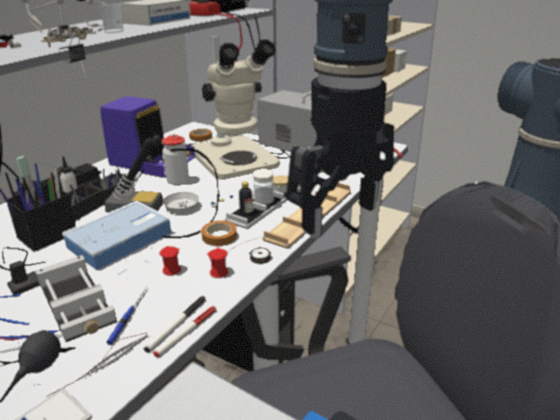

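View pics/top0.png

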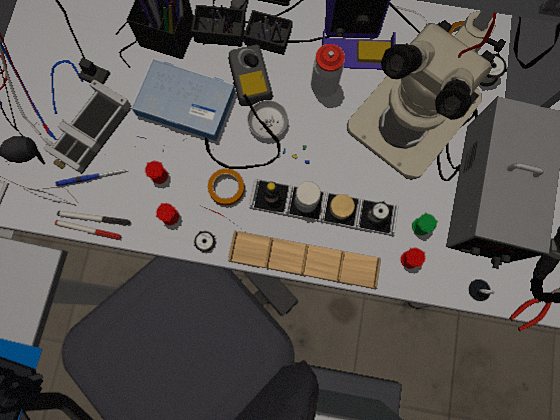

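```bash
cat > h.py <<'E'
import numpy as np, cv2
from station import manip, snapshot
def K(s):
    f=s["image"].shape[0]/2/np.tan(np.radians(s["vertical_fov"])/2)
    return np.array([[f,0,s["cx"]],[0,f,s["cy"]],[0,0,1]])
def rays(s,px):
    px=np.asarray(px,float).reshape(-1,1,2)
    u=cv2.undistortPoints(px,K(s),np.array(s["distortion"])).reshape(-1,2)
    d=np.c_[u[:,0],-u[:,1],-np.ones(len(u))]
    E=np.asarray(s["extrinsics"]);R=E[:3,:3];t=E[:3,3]
    return -R.T@t, d@R      # d scaled so depth=1
def onplane(s,px,z):
    o,d=rays(s,px); k=(z-o[2])/d[:,2]; return o+d*k[:,None]
def proj(s,P):
    E=np.asarray(s["extrinsics"]);c=np.asarray(P).reshape(-1,3)@E[:3,:3].T+E[:3,3]
    c=c*[1,-1,-1]
    return cv2.projectPoints(c,np.zeros(3),np.zeros(3),K(s),np.array(s["distortion"]))[0].reshape(-1,2)
def cloud(s):
    h,w=s["range_z"].shape
    v,u=np.mgrid[:h,:w]; o,d=rays(s,np.c_[u.ravel(),v.ravel()])
    z=s["range_z"].ravel(); P=o+d*z[:,None]; P[z==0]=np.nan
    return P.reshape(h,w,3)
E
python3 - <<'E'
from h import *
s=snapshot("top"); im=s["image"]
c=cv2.resize(im[165:295,190:450],None,fx=3,fy=3,interpolation=cv2.INTER_CUBIC); cv2.imwrite("pics/crop1.png",c)
P=cloud(s)
print("desk z",np.nanmedian(P[150:170,210:230,2]))
hsv=cv2.cvtColor(im,cv2.COLOR_BGR2HSV)
for n,p in dict(ply=(265,250),bot=(271,186),jar=(307,196),tin=(341,207),reel=(380,212),loose=(204,241)).items():
    print(n,hsv[p[1],p[0]],P[p[1],p[0]].round(4))
E
```

```text
desk z 0.0011418537814358865
ply [ 16 123 155] [0.4274 0.2968 0.0085]
bot [ 23 210 169] [0.5346 0.3039 0.0869]
jar [ 19  37 167] [0.5291 0.2362 0.0818]
tin [ 19 127 159] [nan nan nan]
reel [42 28 45] [0.53   0.0962 0.0554]
loose [0 0 0] [0.4229 0.4157 0.0147]
```

View pics/crop1.png

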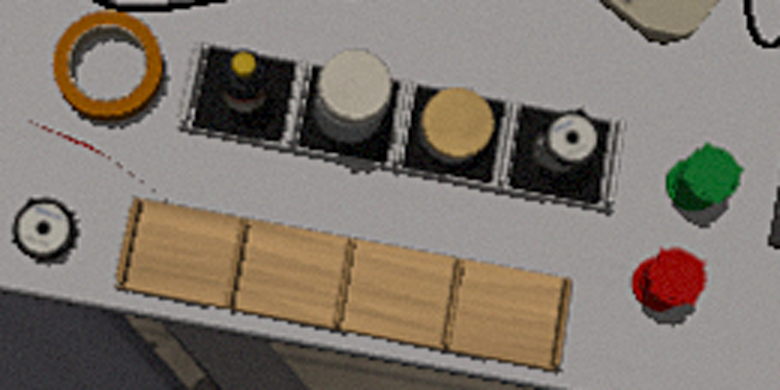

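```bash
cat > meas.py <<'E'
from h import *
import sys
s=snapshot("top"); im=s["image"]; hsv=cv2.cvtColor(im,cv2.COLOR_BGR2HSV)
roi=np.zeros(im.shape[:2],np.uint8); roi[215:300,215:400]=1
m=cv2.inRange(hsv,(10,70,60),(25,255,255))*roi
m=cv2.morphologyEx(m,cv2.MORPH_CLOSE,np.ones((5,5)))
cs,_=cv2.findContours(m,cv2.RETR_EXTERNAL,cv2.CHAIN_APPROX_NONE); c=max(cs,key=cv2.contourArea)
c=c.reshape(-1,2).astype(float)
for z in(.01,.023):
    W=onplane(s,c,z)[:,:2].astype(np.float32); print("ply z",z,cv2.minAreaRect(W))
P=cloud(s)
# aluminium rack: everything raised in roi
roi[:]=0; roi[170:240,245:402]=1
m=((P[...,2]>.007)&(P[...,2]<.03)&(roi>0)).astype(np.uint8)
Q=P[m>0][:,:2].astype(np.float32); print("alu cloud rect",cv2.minAreaRect(Q))
mk=cv2.inRange(hsv,(0,0,0),(180,255,60))*roi
cv2.imwrite("pics/m1.png",cv2.resize(np.hstack([m[160:300,190:450]*255,mk[160:300,190:450]]),None,fx=1.5,fy=1.5))
m2=((P[...,2]>.005)&(P[...,2]<.035)).astype(np.uint8); m2[:215]=0;m2[300:]=0;m2[:,:222]=0;m2[:,388:]=0
print("ply cloud rect",cv2.minAreaRect(P[m2>0][:,:2].astype(np.float32)))
E
python3 meas.py
```

```text
ply z 0.01 ((0.4232947528362274, 0.22013777494430542), (0.2881411612033844, 0.06033037602901459), 89.5619888305664)
ply z 0.023 ((0.4216887056827545, 0.22063955664634705), (0.2839529812335968, 0.05945347622036934), 89.5619888305664)
alu cloud rect ((0.5359435081481934, 0.1981154978275299), (0.12902063131332397, 0.317350834608078), 13.160033226013184)
ply cloud rect ((0.4594919979572296, 0.22838741540908813), (0.13820213079452515, 0.3201456069946289), 1.034124732017517)
```

View pics/m1.png

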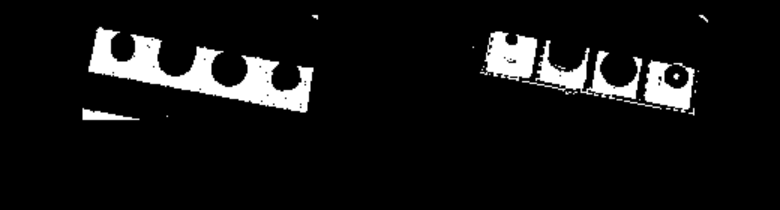

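```bash
cat > obj.py <<'E'
from h import *
s=snapshot("top"); im=s["image"]; hsv=cv2.cvtColor(im,cv2.COLOR_BGR2HSV); P=cloud(s)
roi=np.zeros(im.shape[:2],np.uint8); roi[170:240,245:402]=1
n,l,st,ce=cv2.connectedComponentsWithStats(((P[...,2]>.007)&(P[...,2]<.03)&(roi>0)).astype(np.uint8))
i=1+np.argmax(st[1:,4]); r=cv2.minAreaRect(P[l==i][:,:2].astype(np.float32)); print("alu",r)
def comp(m,seed,name,z):
    m=cv2.morphologyEx(m*roi,cv2.MORPH_OPEN,np.ones((2,2),np.uint8))
    n,l,st,ce=cv2.connectedComponentsWithStats(m)
    k=min(range(1,n),key=lambda k:np.hypot(*(ce[k]-seed))-0.02*st[k,4])
    x,y,w,h=st[k,:4]; e=cv2.minEnclosingCircle(np.argwhere(l==k)[:,::-1].astype(np.float32))
    print(name,ce[k].round(1),st[k],onplane(s,[ce[k],e[0]],z)[:,:2].round(4).tolist(),"rpx",round(e[1],1))
comp(cv2.inRange(hsv,(18,120,90),(35,255,255)),(270,186),"bottle cap",.086)
comp(cv2.inRange(hsv,(8,10,125),(30,75,255)),(307,193),"jar lid",.081)
comp(cv2.inRange(hsv,(10,80,100),(25,200,255)),(341,206),"tin",.040)
comp(cv2.inRange(hsv,(0,0,100),(180,60,255)),(380,211),"reel",.055)
st=manip.sense()
from scipy.spatial.transform import Rotation as R
print(st["t"],st["tcp_pos"],R.from_quat(st["tool_rot"]).as_matrix().round(3),st["finger_gap"])
big=cv2.resize(im[165:250,240:410],None,fx=4,fy=4,interpolation=cv2.INTER_NEAREST);cv2.imwrite("pics/c2.png",big)
E
python3 obj.py
```

```text
alu ((0.5335083603858948, 0.19956275820732117), (0.290382981300354, 0.0609322190284729), 89.0790786743164)
bottle cap [271.7 186.6] [268 183   8   8  45] [[0.534, 0.3025], [0.5341, 0.3026]] rpx 3.7
jar lid [309.  193.2] [298 182  24  24 440] [[0.5352, 0.2335], [0.5358, 0.2333]] rpx 12.2
tin [343.1 206.1] [332 195  23  23 422] [[0.5328, 0.1641], [0.5323, 0.164]] rpx 11.7
reel [323.9 202.8] [ 246  171  157   70 7030] [[0.5289, 0.2022], [0.5237, 0.2012]] rpx 85.3
0.25 [0.18199382 0.5975282  0.19722728] [[-0.     0.292  0.957]
 [-0.001  0.957 -0.292]
 [-1.    -0.001 -0.   ]] 0.9964852229309348
```

View pics/c2.png

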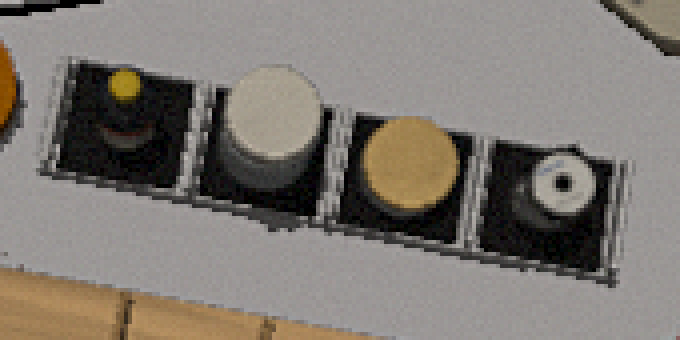

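```bash
python3 -m crank '[[0.085,0,0,0,0.143],[0.085,0,0,0,0.143],[0.085,0,0,0,0.143],[0.085,0,0,0,0.143],[0.085,0,0,0,0.143]]' 40; python3 -m crank '[[0.085,0,0,0,0.143],[0.085,0,0,0,0.143],[0.085,0,0,0,0.143],[0.085,0,0,0,0.143],[0.085,0,0,0,0]]'; python3 - <<'E'
from h import *
from scipy.spatial.transform import Rotation as R
st=manip.sense();print(st["t"],st["tcp_pos"],R.from_quat(st["tool_rot"]).as_matrix().round(3),st["q"].round(2))
s=snapshot("top");print(onplane(s,[[381.2,210.75]],.055).round(4))
E
```

```text
t: 0.75
tcp_pos: [0.1821, 0.5977, 0.1975]
tool_rot: [0.344, 0.618, -0.344, 0.618]
force: [-0.0, -0.3, 0.1]
finger_gap: 0.998
t: 1.25
tcp_pos: [0.1821, 0.5977, 0.1975]
tool_rot: [-0.503, -0.497, 0.503, -0.497]
force: [-0.4, -0.6, -0.0]
finger_gap: 0.996
1.25 [0.18207031 0.59773075 0.19753705] [[-0.     1.    -0.012]
 [-0.    -0.012 -1.   ]
 [-1.    -0.     0.   ]] [1.1  0.53 1.43 0.   1.18 1.11]
[[0.5328 0.0942 0.055 ]]
```

```bash
python3 -m crank '[[0.085,0,0.0355,0.0291,0],[0.085,0,0.0355,0.0291,0],[0.085,0,0.0355,0.0291,0],[0.085,0,0.0355,0.0291,0],[0.085,0,0.0355,0.0291,0]]'; python3 -m crank '[[0.085,0,0.0355,0.0291,0],[0.085,0,0.0355,0.0291,0],[0.085,0,0.0355,0.0291,0],[0.085,0,0.0355,0.0291,0],[0.085,0,0.0355,0.0291,0]]';python3 -m crank '[[0.085,0,0,0,0]]'
```

```text
t: 1.8
tcp_pos: [0.359, 0.449, 0.1978]
tool_rot: [0.502, 0.498, -0.502, 0.498]
force: [0.7, 1.4, -0.9]
finger_gap: 0.995
t: 2.3
tcp_pos: [0.5349, 0.3012, 0.1978]
tool_rot: [0.502, 0.498, -0.502, 0.498]
force: [-0.2, -0.1, 1.6]
finger_gap: 0.995
t: 2.4
tcp_pos: [0.5391, 0.2986, 0.1978]
tool_rot: [0.505, 0.495, -0.503, 0.497]
force: [-0.2, 0.4, 0.1]
finger_gap: 0.991
```

```bash
python3 -m crank '[[0.085,0,0,0,0],[0.085,0,0,0,0]]'
```

```text
t: 2.6
tcp_pos: [0.5324, 0.3031, 0.1975]
tool_rot: [-0.502, -0.498, 0.503, -0.497]
force: [0.3, 0.7, -0.2]
finger_gap: 0.993
```

```bash
python3 -m crank '[[0.085,0.045,0,0,0],[0.085,0.045,0,0,0],[0.085,0.045,0,0,0],[0.085,0.032,0,0,0],[0.085,0,0,0,0]]'; python3 -m crank '[[0.085,0,0,0,0],[0.0,0,0,0,0],[0.0,0,0,0,0],[0.0,0,0,0,0],[0.0,0,0,0,0]]' 30; python3 -m crank '[[0.0,0,0,0,0],[0.0,0,0,0,0]]'
```

```text
t: 3.1
tcp_pos: [0.5281, 0.3025, 0.0263]
tool_rot: [-0.499, -0.5, 0.506, -0.496]
force: [-0.5, -0.7, 0.1]
finger_gap: 0.997
t: 3.6
tcp_pos: [0.5343, 0.3029, 0.032]
tool_rot: [0.504, 0.497, -0.502, 0.497]
force: [-0.4, -0.6, -1.1]
finger_gap: 0.326
t: 3.8
tcp_pos: [0.5344, 0.3028, 0.032]
tool_rot: [0.504, 0.497, -0.502, 0.497]
force: [0.5, -0.6, 7.1]
finger_gap: 0.292
```

```bash
python3 -m crank '[[0.0,0,0,0,0],[0.0,-0.015,0,0,0],[0.0,-0.03,0,0,0],[0.0,-0.03,0,0,0],[0.0,-0.025,0,0,0]]'; python3 - <<'E'
from h import *
s=snapshot("scene");cv2.imwrite("pics/s1.png",cv2.resize(s["image"][80:280,150:430],None,fx=2.5,fy=2.5))
E
```

```text
t: 4.3
tcp_pos: [0.5339, 0.3026, 0.1328]
tool_rot: [0.503, 0.497, -0.503, 0.497]
force: [0.3, 0.4, -0.9]
finger_gap: 0.288
```

View pics/s1.png

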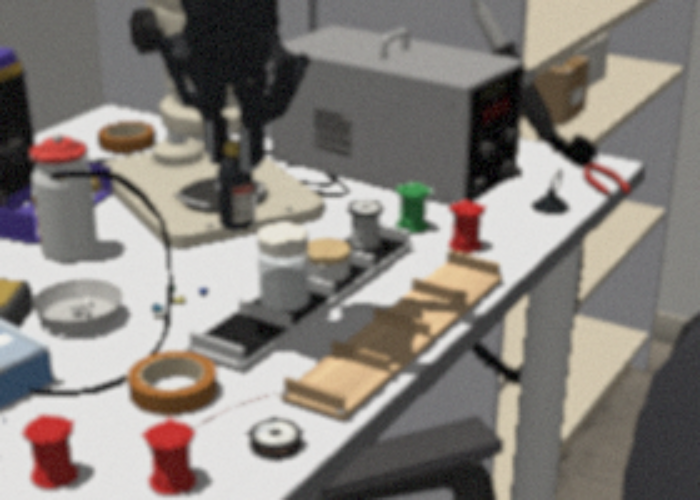

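The bottle (crop ~(235,185)) is held upright, clear of the jar. Carrying it to the rightmost place.

```bash
python3 -m crank '[[0.0,0,-0.009,0.016,0],[0.0,0,-0.0175,0.0305,0],[0.0,0,-0.0175,0.0305,0],[0.0,0,-0.0175,0.0305,0],[0.0,0,-0.0175,0.0305,0]]'; python3 -m crank '[[0.0,0,-0.0175,0.0305,0],[0.0,0,-0.0123,0.0205,0],[0,0,0,0,0],[0,0,0,0,0],[0,0,0,0,0]]'
```

```text
t: 4.85
tcp_pos: [0.4521, 0.1645, 0.1309]
tool_rot: [0.503, 0.497, -0.503, 0.497]
force: [0.7, -0.4, -1.2]
finger_gap: 0.291
t: 5.35
tcp_pos: [0.4238, 0.1155, 0.131]
tool_rot: [0.503, 0.497, -0.502, 0.497]
force: [-0.2, 0.4, -0.3]
finger_gap: 0.291
```

```bash
python3 -m crank '[[0.0,0.025,-0.001,0,0],[0.0,0.03,0,0,0],[0.0,0.025,0,0,0],[0,0.015,0,0,0],[0,0,0,0,0]]'; python3 -m crank '[[0,0,0,0,0],[0,0.003,0,0,0],[0,0.002,0,0,0],[0,0,0,0,0]]'
```

```text
t: 5.85
tcp_pos: [0.4211, 0.1157, 0.0339]
tool_rot: [-0.502, -0.498, 0.504, -0.496]
force: [-0.2, 0.4, -0.5]
finger_gap: 0.285
t: 6.25
tcp_pos: [0.4219, 0.115, 0.0311]
tool_rot: [0.503, 0.497, -0.503, 0.497]
force: [-0.7, -1.2, 0.0]
finger_gap: 0.289
```

```bash
python3 -m crank '[[0,0.0015,0,0,0],[0,0,0,0,0],[0.035,0,0,0,0],[0.05,0,0,0,0],[0.06,0,0,0,0]]'; python3 -m crank '[[0.07,0,0,0,0],[0.07,0,0,0,0],[0.07,-0.02,0,0,0],[0.07,-0.04,0,0,0],[0.085,-0.05,0,0,0]]';python3 -m crank '[[0.085,-0.03,0,0,0],[0.085,0,0,0,0]]'; python3 - <<'E'
from h import *
s=snapshot("scene");cv2.imwrite("pics/s2.png",cv2.resize(s["image"][80:280,150:430],None,fx=2.5,fy=2.5))
E
```

```text
t: 6.75
tcp_pos: [0.4216, 0.1149, 0.0293]
tool_rot: [0.503, 0.497, -0.503, 0.497]
force: [0.1, 0.0, 0.4]
finger_gap: 0.706
t: 7.25
tcp_pos: [0.4199, 0.1148, 0.1391]
tool_rot: [-0.502, -0.498, 0.504, -0.496]
force: [0.5, -0.6, -0.7]
finger_gap: 0.962
t: 7.45
tcp_pos: [0.4248, 0.1151, 0.1731]
tool_rot: [0.505, 0.495, -0.5, 0.5]
force: [-0.5, -0.3, -0.5]
finger_gap: 0.996
```

View pics/s2.png

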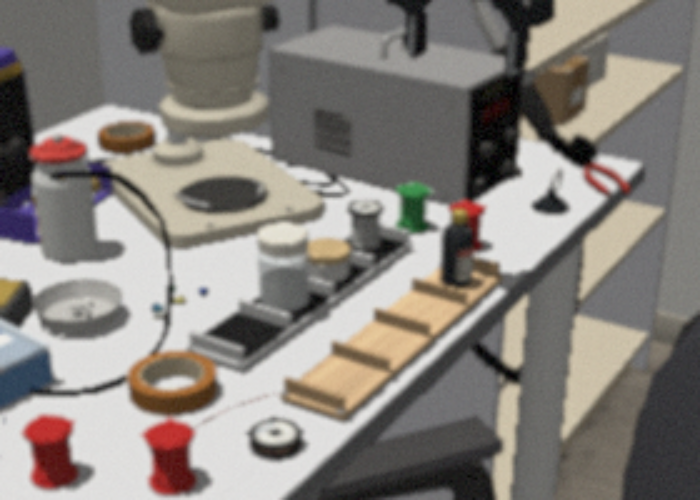

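The bottle stands upright in the rightmost plywood place (crop (457,250)). Next, the jar.

```bash
python3 -m crank '[[0.085,0,0.028,-0.03,0],[0.085,0,0.028,-0.03,0],[0.085,0,0.028,-0.03,0],[0.085,0,0.028,-0.03,0],[0.085,0,0,0,0]]'; python3 -m crank '[[0.085,0,0,0,0],[0.085,0,0,0,0]]'
```

```text
t: 8.0
tcp_pos: [0.5381, 0.2366, 0.1671]
tool_rot: [0.503, 0.498, -0.502, 0.498]
force: [0.2, -0.1, -0.3]
finger_gap: 0.995
t: 8.2
tcp_pos: [0.5329, 0.2327, 0.1675]
tool_rot: [-0.502, -0.498, 0.505, -0.496]
force: [-0.7, -0.7, -0.7]
finger_gap: 0.992
```

```bash
python3 -m crank '[[0.085,0.03,0.001,0,0],[0.085,0.045,0,0,0],[0.085,0.04,0,0,0],[0.085,0.024,0,0,0],[0.085,0,0,0,0]]'; python3 -m crank '[[0.085,0,0,0,0],[0.0,0,0,0,0],[0.0,0,0,0,0],[0.0,0,0,0,0],[0.0,0,0,0,0]]' 40; python3 -m crank '[[0.0,0,0,0,0]]'
```

```text
t: 8.7
tcp_pos: [0.5316, 0.2316, 0.0267]
tool_rot: [-0.5, -0.498, 0.506, -0.495]
force: [-0.4, -0.1, -0.0]
finger_gap: 0.993
t: 9.2
tcp_pos: [0.5369, 0.2338, 0.032]
tool_rot: [0.504, 0.497, -0.502, 0.498]
force: [-1.1, -0.6, 5.3]
finger_gap: 0.508
t: 9.3
tcp_pos: [0.5369, 0.2338, 0.032]
tool_rot: [0.504, 0.497, -0.502, 0.498]
force: [-1.2, -0.3, 5.7]
finger_gap: 0.51
```

```bash
python3 -m crank '[[0.0,-0.015,0,0,0],[0.0,-0.03,0,0,0],[0.0,-0.03,0,0,0],[0.0,-0.025,0,0,0],[0,0,0,0,0]]'; python3 -m crank '[[0.0,0,-0.015,0.006,0],[0.0,0,-0.028,0.013,0],[0.0,0,-0.028,0.013,0],[0.0,0,-0.028,0.012,0],[0.0,0,-0.0146,0.006,0]]'; python3 -m crank '[[0,0,0,0,0],[0,0,0,0,0],[0,0,0,0,0]]'
```

```text
t: 9.8
tcp_pos: [0.5389, 0.2344, 0.1345]
tool_rot: [0.506, 0.495, -0.5, 0.499]
force: [0.7, 1.2, -0.4]
finger_gap: 0.508
t: 10.3
tcp_pos: [0.4174, 0.1839, 0.1292]
tool_rot: [-0.501, -0.498, 0.505, -0.496]
force: [-0.2, 0.4, -2.1]
finger_gap: 0.508
t: 10.6
tcp_pos: [0.4236, 0.1853, 0.1302]
tool_rot: [0.504, 0.497, -0.502, 0.497]
force: [-0.1, 0.1, -1.0]
finger_gap: 0.512
```

Target (0.4227, 0.1853); lowering from 0.130 to 0.029.

```bash
python3 -m crank '[[0.0,0.025,-0.001,0,0],[0.0,0.03,0,0,0],[0.0,0.025,0,0,0],[0,0.014,0,0,0],[0,0,0,0,0]]'; python3 -m crank '[[0,0,0,0,0],[0,0.003,0,0,0],[0,0.002,0,0,0],[0,0,0,0,0]]'
```

```text
t: 11.1
tcp_pos: [0.4209, 0.185, 0.0342]
tool_rot: [-0.502, -0.498, 0.504, -0.496]
force: [-0.4, -0.1, -1.8]
finger_gap: 0.511
t: 11.5
tcp_pos: [0.4212, 0.185, 0.0316]
tool_rot: [0.503, 0.497, -0.503, 0.497]
force: [-0.3, -0.2, -2.3]
finger_gap: 0.508
```

```bash
python3 -m crank '[[0,0.0022,0,0,0],[0,0,0,0,0],[0.055,0,0,0,0],[0.065,0,0,0,0],[0.075,0,0,0,0]]'; python3 -m crank '[[0.08,0,0,0,0],[0.085,0,0,0,0],[0.085,-0.02,0,0,0],[0.085,-0.04,0,0,0],[0.085,-0.04,0,0,0]]';python3 -m crank '[[0.085,-0.04,0,0,0],[0.085,0,0.028,0.005,0],[0.085,0,0.028,0.005,0],[0.085,0,0.028,0.005,0],[0.085,0,0.028,0.0047,0]]';python3 -m crank '[[0.085,0,0,0,0],[0.085,0,0,0,0],[0.085,0,0,0,0]]'; python3 - <<'E'
from h import *
s=snapshot("scene");a=s["image"][80:280,150:430]
t=snapshot("top");b=t["image"][150:300,230:410]
cv2.imwrite("pics/s3.png",np.hstack([cv2.resize(a,(420,300)),cv2.resize(b,(360,300))]))
E
```

```text
t: 12.0
tcp_pos: [0.4209, 0.185, 0.0291]
tool_rot: [0.503, 0.497, -0.503, 0.497]
force: [0.1, -0.3, 0.5]
finger_gap: 0.873
t: 12.5
tcp_pos: [0.4199, 0.1847, 0.1295]
tool_rot: [-0.502, -0.498, 0.504, -0.496]
force: [1.0, 0.2, 0.2]
finger_gap: 0.997
t: 13.0
tcp_pos: [0.5333, 0.1637, 0.1692]
tool_rot: [0.503, 0.497, -0.503, 0.497]
force: [0.0, 0.8, -0.7]
finger_gap: 0.996
t: 13.3
tcp_pos: [0.5308, 0.164, 0.1685]
tool_rot: [-0.502, -0.498, 0.504, -0.496]
force: [0.7, -0.9, -0.2]
finger_gap: 0.996
```

View pics/s3.png

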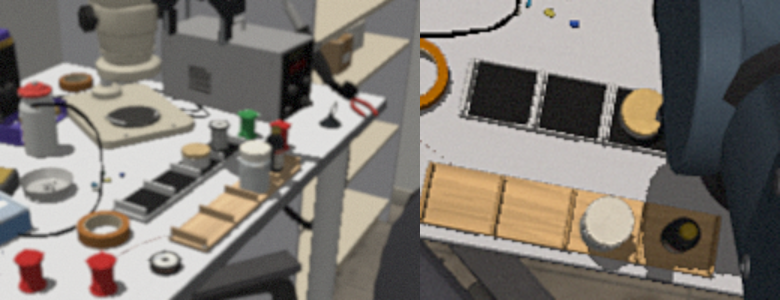

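Jar stands in its place (top view (605,225) of the montage), bottle too. Now the tin.

```bash
python3 -m crank '[[0.085,0.035,0.001,0,0],[0.085,0.045,0,0,0],[0.085,0.045,0,0,0],[0.085,0.025,0,0,0],[0.085,0,0,0,0]]'; python3 -m crank '[[0.085,0.005,0,0,0],[0.085,0,0,0,0],[0.085,0,0,0,0]]'
```

```text
t: 13.9
tcp_pos: [0.5296, 0.1638, 0.0158]
tool_rot: [-0.5, -0.499, 0.505, -0.495]
force: [-0.7, -0.5, 0.7]
finger_gap: 0.997
t: 14.2
tcp_pos: [0.5348, 0.1641, 0.0157]
tool_rot: [0.504, 0.496, -0.502, 0.498]
force: [0.1, 0.1, 0.4]
finger_gap: 0.997
```

```bash
python3 -m crank '[[0.0,0.003,0,0,0],[0.0,0,0,0,0],[0.0,0,0,0,0],[0.0,0,0,0,0],[0.0,0,0,0,0]]' 35; python3 -m crank '[[0,0,0,0,0]]'
```

```text
t: 14.7
tcp_pos: [0.5336, 0.1639, 0.0111]
tool_rot: [0.503, 0.497, -0.503, 0.497]
force: [-0.3, 0.2, -0.4]
finger_gap: 0.138
t: 14.8
tcp_pos: [0.5336, 0.1639, 0.011]
tool_rot: [-0.503, -0.497, 0.503, -0.497]
force: [-0.8, -0.9, -0.1]
finger_gap: 0.003
```

```bash
python3 - <<'E'
from h import *
s=snapshot("scene");cv2.imwrite("pics/s4.png",cv2.resize(s["image"][130:250,200:340],None,fx=5,fy=5))
t=snapshot("top");cv2.imwrite("pics/t4.png",cv2.resize(t["image"][150:300,230:430],None,fx=4,fy=4))
E
```

```text
(no output)
```

View pics/s4.png

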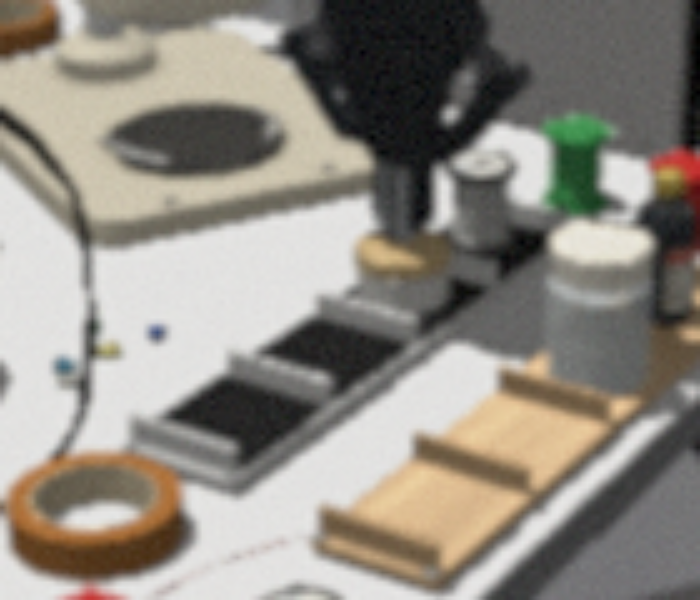

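View pics/t4.png

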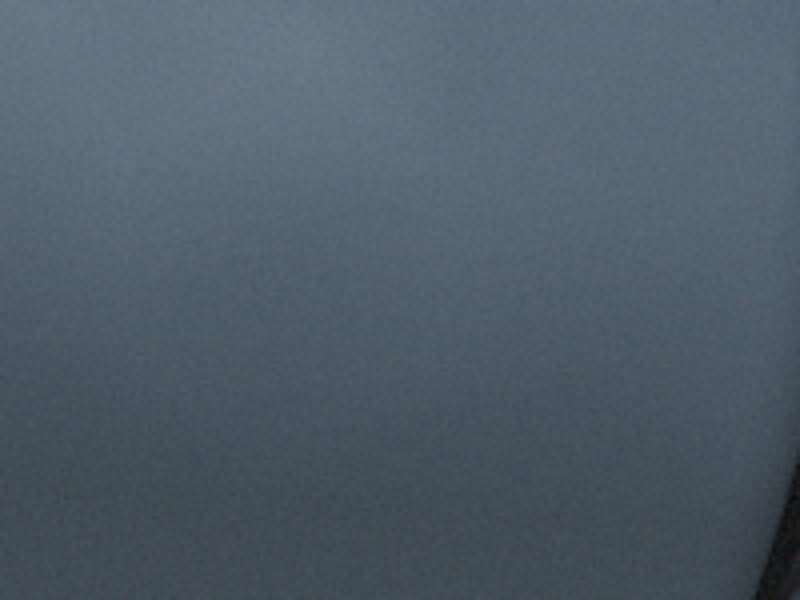

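```bash
python3 - <<'E'
from h import *
s=snapshot("scene");print(proj(s,[[.534,.164,.011],[.534,.164,.04],[.534,.164,.05]]).round(1)); 
P=cloud(s)
im=s["image"];hsv=cv2.cvtColor(im,cv2.COLOR_BGR2HSV)
roi=np.zeros(im.shape[:2],np.uint8);roi[172:192,265:295]=1
m=cv2.inRange(hsv,(10,70,90),(25,255,255))*roi
q=P[m>0];print(len(q),np.nanmedian(q,0),np.nanmin(q,0),np.nanmax(q,0))
E
```

```text
[[280.6 188.9]
 [280.6 177.8]
 [280.6 173.9]]
116 [0.52628625 0.17657868 0.03862129] [0.51100806 0.15252391 0.03103935] [0.55077685 0.19229537 0.04118617]
```

```bash
python3 -m crank '[[0,-0.004,0,0,0],[0,-0.004,0,0,0]]'; python3 - <<'E'
from h import *
s=snapshot("scene");P=cloud(s)
a=s["image"][160:205,255:315];cv2.imwrite("pics/s5.png",cv2.resize(a,None,fx=12,fy=12,interpolation=cv2.INTER_CUBIC))
for v in range(164,196,2): print(v,[tuple((P[v,281]*1000).round(0))])
E
```

```text
t: 15.15
tcp_pos: [0.5335, 0.1639, 0.0192]
tool_rot: [-0.503, -0.497, 0.503, -0.497]
force: [0.1, 0.6, -0.3]
finger_gap: 0.002
164 [(np.float64(527.0), np.float64(173.0), np.float64(80.0))]
166 [(np.float64(529.0), np.float64(170.0), np.float64(74.0))]
168 [(np.float64(528.0), np.float64(172.0), np.float64(69.0))]
170 [(np.float64(528.0), np.float64(171.0), np.float64(64.0))]
172 [(np.float64(529.0), np.float64(171.0), np.float64(59.0))]
174 [(np.float64(527.0), np.float64(173.0), np.float64(55.0))]
176 [(np.float64(541.0), np.float64(151.0), np.float64(38.0))]
178 [(np.float64(536.0), np.float64(159.0), np.float64(37.0))]
180 [(np.float64(527.0), np.float64(174.0), np.float64(40.0))]
182 [(np.float64(522.0), np.float64(182.0), np.float64(39.0))]
184 [(np.float64(518.0), np.float64(187.0), np.float64(37.0))]
186 [(np.float64(521.0), np.float64(183.0), np.float64(30.0))]
188 [(np.float64(521.0), np.float64(182.0), np.float64(24.0))]
190 [(np.float64(520.0), np.float64(185.0), np.float64(21.0))]
192 [(np.float64(521.0), np.float64(183.0), np.float64(14.0))]
194 [(np.float64(508.0), np.float64(203.0), np.float64(21.0))]
```

View pics/s5.png

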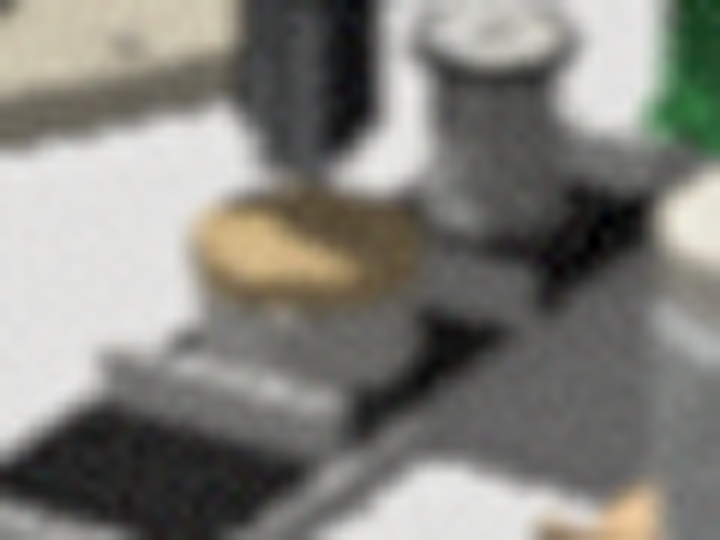

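The fingers shut at about z≈0.05 though the TCP reads 0.019: they closed just above the tin, which stands untouched. So the real tips are ~30 mm higher than reported. I'll lift clear and measure that.

```bash
python3 -m crank '[[0,-0.03,0,0,0],[0,-0.03,0,0,0],[0,0,0,0,0],[0,0,0,0,0]]'; python3 - <<'E'
from h import *
s=snapshot("scene");P=cloud(s);p=manip.sense()["tcp_pos"];print(p, proj(s,[p,p+[0,0,.03]]).round(1))
a=s["image"][110:205,225:345];cv2.imwrite("pics/s6.png",cv2.resize(a,None,fx=6,fy=6,interpolation=cv2.INTER_CUBIC))
for u in(277,280,283):
  for v in range(140,176,2): print(u,v,(P[v,u]*1000).round(0))
E
```

```text
t: 15.6
tcp_pos: [0.534, 0.164, 0.0798]
tool_rot: [0.503, 0.497, -0.502, 0.497]
force: [-1.7, -0.3, -0.3]
finger_gap: 0.005
[0.53315914 0.16385794 0.07891297] [[280.9 162.5]
 [280.9 150.4]]
277 140 [535. 178. 138.]
277 142 [533. 180. 135.]
277 144 [536. 176. 128.]
277 146 [535. 178. 124.]
277 148 [536. 176. 118.]
277 150 [692. -70.  -2.]
277 152 [681. -53.  -0.]
277 154 [673. -39.   0.]
277 156 [657. -15.   6.]
277 158 [638.  15.  15.]
277 160 [632.  25.  14.]
277 162 [626.  35.  13.]
277 164 [625.  37.   8.]
277 166 [621.  42.   5.]
277 168 [620.  45.   1.]
277 170 [615.  52.  -2.]
277 172 [606.  66.   0.]
277 174 [601.  74.  -1.]
280 140 [529. 175. 138.]
280 142 [530. 173. 133.]
280 144 [528. 176. 129.]
280 146 [529. 174. 124.]
280 148 [529. 174. 119.]
280 150 [530. 174. 114.]
280 152 [675. -58.  -1.]
280 154 [664. -42.   1.]
280 156 [657. -31.   0.]
280 158 [650. -19.   0.]
280 160 [645. -10.  -2.]
280 162 [635.   6.   0.]
280 164 [627.  18.   1.]
280 166 [620.  29.   0.]
280 168 [614.  39.  -0.]
280 170 [609.  48.  -2.]
280 172 [601.  60.  -1.]
280 174 [595.  69.  -2.]
283 140 [524. 170. 138.]
283 142 [523. 171. 133.]
283 144 [523. 171. 129.]
283 146 [524. 169. 123.]
283 148 [530. 161. 114.]
283 150 [666. -60.   7.]
283 152 [662. -54.   4.]
283 154 [659. -49.  -1.]
283 156 [653. -39.  -2.]
283 158 [641. -20.   2.]
283 160 [639. -17.  -3.]
283 162 [628.   0.  -0.]
283 164 [621.  13.   0.]
283 166 [615.  22.  -1.]
283 168 [607.  35.  -0.]
283 170 [599.  47.   1.]
283 172 [593.  58.   1.]
283 174 [588.  65.  -1.]
```

View pics/s6.png

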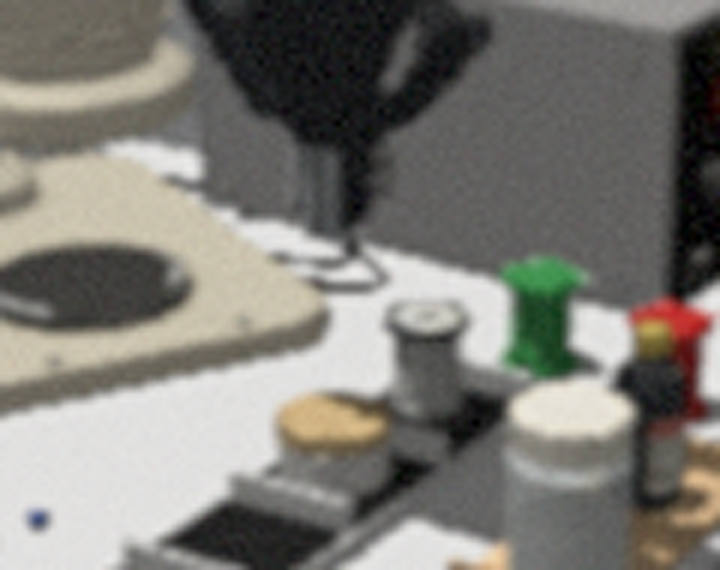

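Tips measured at z≈0.113 with TCP reading 0.079 → ≈33 mm offset in z (x,y agree). Go lower for the tin, to a reading of about −0.020.

```bash
python3 -m crank '[[0.085,0,0,0,0],[0.085,0,0,0,0],[0.085,0,0,0,0],[0.085,0,0,0,0],[0.085,0,0,0,0]]'; python3 -m crank '[[0.085,0.03,0,0,0],[0.085,0.03,0,0,0],[0.085,0.02,0,0,0],[0.085,0.005,0,0,0],[0.085,0,0,0,0]]'; python3 -m crank '[[0.085,0.005,0,0,0],[0.085,0.005,0,0,0],[0.085,0.004,0,0,0],[0.085,0,0,0,0],[0.085,0,0,0,0]]'; python3 - <<'E'
from h import *
s=snapshot("scene");a=s["image"][110:205,225:345];cv2.imwrite("pics/s7.png",cv2.resize(a,None,fx=6,fy=6,interpolation=cv2.INTER_CUBIC))
E
```

```text
t: 16.15
tcp_pos: [0.5334, 0.1639, 0.0787]
tool_rot: [-0.503, -0.497, 0.503, -0.497]
force: [-0.4, -0.4, -0.9]
finger_gap: 0.842
t: 16.65
tcp_pos: [0.5331, 0.1639, -0.0066]
tool_rot: [-0.503, -0.497, 0.503, -0.497]
force: [1.4, -0.2, 0.6]
finger_gap: 0.996
t: 17.15
tcp_pos: [0.5337, 0.1639, -0.0198]
tool_rot: [0.503, 0.497, -0.503, 0.497]
force: [-0.0, -0.8, 0.2]
finger_gap: 0.995
```

View pics/s7.png

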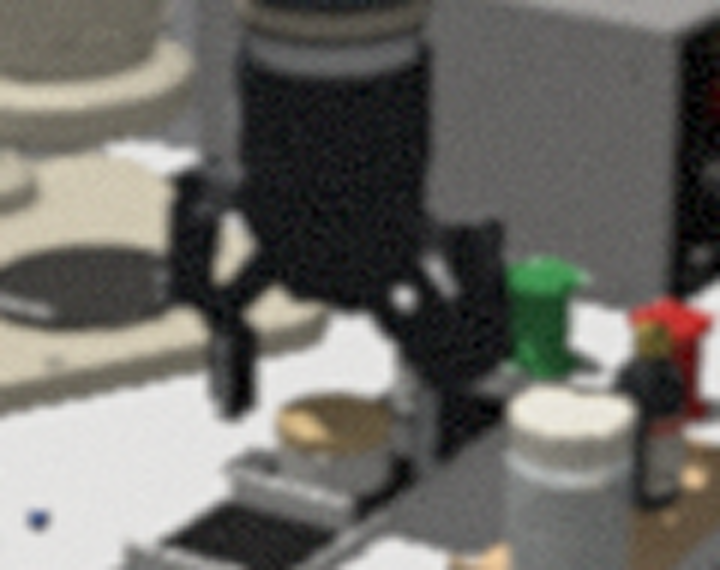

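The open fingers now straddle the tin (tips beside the body). Closing.

```bash
python3 -m crank '[[0.0,0,0,0,0],[0.0,0,0,0,0],[0.0,0,0,0,0],[0.0,0,0,0,0],[0.0,0,0,0,0]]' 35; python3 -m crank '[[0,0,0,0,0]]'
```

```text
t: 17.7
tcp_pos: [0.5336, 0.1639, -0.0195]
tool_rot: [0.503, 0.497, -0.503, 0.497]
force: [-1.3, 0.1, 5.5]
finger_gap: 0.501
t: 17.8
tcp_pos: [0.5336, 0.1639, -0.0195]
tool_rot: [0.503, 0.497, -0.503, 0.497]
force: [-1.6, 0.3, 5.1]
finger_gap: 0.502
```

```bash
python3 -m crank '[[0.0,-0.01,0,0,0],[0.0,-0.025,0,0,0],[0.0,-0.025,0,0,0],[0.0,-0.015,0,0,0],[0,0,0,0,0]]'; python3 -m crank '[[0.0,0,-0.014,-0.011,0],[0.0,0,-0.028,-0.023,0],[0.0,0,-0.028,-0.023,0],[0.0,0,-0.028,-0.022,0],[0.0,0,-0.0134,-0.011,0]]'; python3 -m crank '[[0,0,0,0,0],[0,0,0,0,0],[0,0,0,0,0]]'
```

```text
t: 18.3
tcp_pos: [0.5354, 0.1642, 0.0573]
tool_rot: [0.504, 0.496, -0.502, 0.498]
force: [-0.3, 0.7, -1.7]
finger_gap: 0.501
t: 18.8
tcp_pos: [0.4171, 0.2561, 0.0536]
tool_rot: [-0.5, -0.499, 0.505, -0.496]
force: [-0.4, 0.5, -0.9]
finger_gap: 0.501
t: 19.1
tcp_pos: [0.4237, 0.255, 0.0546]
tool_rot: [-0.503, -0.497, 0.503, -0.497]
force: [-0.2, -0.0, -0.9]
finger_gap: 0.498
```

```bash
python3 -m crank '[[0.0,0.02,0,0,0],[0.0,0.025,0,0,0],[0.0,0.018,0,0,0],[0,0.008,0,0,0],[0,0,0,0,0]]'; python3 -m crank '[[0,0.002,0,0,0],[0,0.002,0,0,0],[0,0,0,0,0],[0,0,0,0,0]]'
```

```text
t: 19.6
tcp_pos: [0.4233, 0.2545, -0.017]
tool_rot: [-0.503, -0.497, 0.504, -0.496]
force: [0.9, 0.1, -1.0]
finger_gap: 0.504
t: 20.0
tcp_pos: [0.4236, 0.2554, -0.0195]
tool_rot: [0.503, 0.497, -0.503, 0.497]
force: [-0.2, -1.0, -0.0]
finger_gap: 0.504
```

```bash
python3 -m crank '[[0,0.0023,0,0,0],[0,0,0,0,0],[0.055,0,0,0,0],[0.065,0,0,0,0],[0.075,0,0,0,0]]'; python3 -m crank '[[0.08,0,0,0,0],[0.085,0,0,0,0],[0.085,-0.02,0,0,0],[0.085,-0.04,0,0,0],[0.085,-0.04,0,0,0]]';python3 -m crank '[[0.085,-0.02,0,0,0],[0.085,0,0.028,0.04,0],[0.085,0,0.028,0.04,0],[0.085,0,0.028,0.04,0],[0.085,0,0.0277,0.04,0]]';python3 -m crank '[[0.085,0,0,0,0],[0.085,0,0,0,0],[0.085,0,0,0,0]]'; python3 - <<'E'
from h import *
s=snapshot("scene");a=s["image"][80:280,150:430]
t=snapshot("top");b=t["image"][150:300,230:410]
cv2.imwrite("pics/s8.png",np.hstack([cv2.resize(a,(420,300)),cv2.resize(b,(360,300))]))
E
```

```text
t: 20.5
tcp_pos: [0.4233, 0.2553, -0.0222]
tool_rot: [0.503, 0.497, -0.503, 0.497]
force: [-0.1, 0.3, -0.6]
finger_gap: 0.876
t: 21.0
tcp_pos: [0.4224, 0.2549, 0.0781]
tool_rot: [-0.502, -0.497, 0.504, -0.497]
force: [0.8, 0.2, 0.1]
finger_gap: 0.995
t: 21.5
tcp_pos: [0.5337, 0.0924, 0.0979]
tool_rot: [0.503, 0.497, -0.503, 0.497]
force: [1.5, 0.9, 0.2]
finger_gap: 0.996
t: 21.8
tcp_pos: [0.5316, 0.0945, 0.0974]
tool_rot: [-0.502, -0.498, 0.503, -0.496]
force: [-0.6, -0.1, -0.2]
finger_gap: 0.991
```

View pics/s8.png

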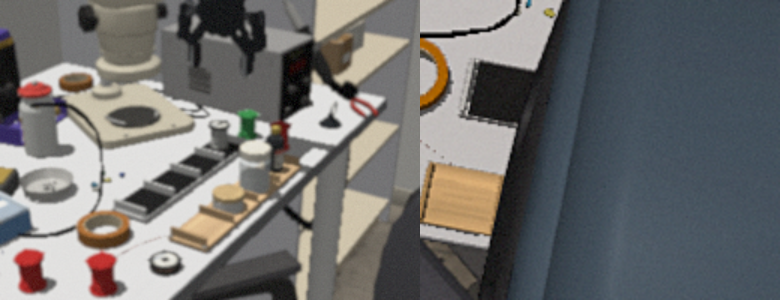

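Tin stands in its place (left panel (230,198)). The white-and-black-rimmed spool still on its black pad in the rack's rightmost place, top-view (381,211), is the reel; the green (425,224) and red ones, and the flat 15 mm ring at (204,241), are off the rack and not it. Descending on it.

```bash
python3 -m crank '[[0.085,0.025,0,0,0],[0.085,0.035,0,0,0],[0.085,0.025,0,0,0],[0.085,0.014,0,0,0],[0.085,0,0,0,0]]'; python3 -m crank '[[0.085,0.003,0,0,0],[0.085,0,0,0,0],[0.085,0,0,0,0]]'; python3 - <<'E'
from h import *
s=snapshot("scene");a=s["image"][110:205,235:355];cv2.imwrite("pics/s9.png",cv2.resize(a,None,fx=6,fy=6,interpolation=cv2.INTER_CUBIC))
E
```

```text
t: 22.4
tcp_pos: [0.5311, 0.0948, -0.0029]
tool_rot: [-0.502, -0.498, 0.504, -0.496]
force: [0.1, 0.1, 0.7]
finger_gap: 0.995
t: 22.7
tcp_pos: [0.5339, 0.094, -0.0032]
tool_rot: [0.503, 0.496, -0.502, 0.498]
force: [-0.0, -0.8, 0.4]
finger_gap: 0.995
```

View pics/s9.png

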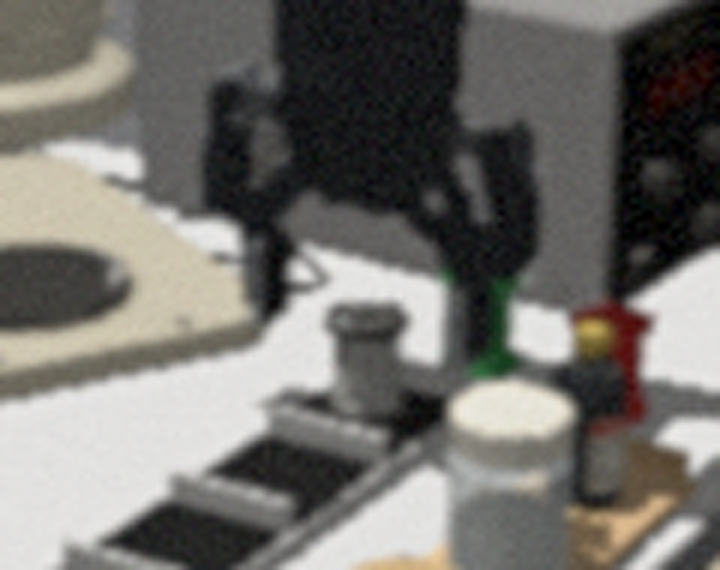

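The reel (crop (368,355)) sits between the open fingers with the pads at flange height. Closing slightly lower.

```bash
python3 -m crank '[[0.04,0.003,0,0,0],[0.0,0,0,0,0],[0.0,0,0,0,0],[0.0,0,0,0,0],[0.0,0,0,0,0]]' 50; python3 -m crank '[[0,0,0,0,0],[0,-0.01,0,0,0],[0,-0.015,0,0,0],[0,0,0,0,0],[0,0,0,0,0]]';  python3 - <<'E'
from h import *
s=snapshot("scene");a=s["image"][110:205,235:355];cv2.imwrite("pics/s10.png",cv2.resize(a,None,fx=6,fy=6,interpolation=cv2.INTER_CUBIC))
E
```

```text
t: 23.25
tcp_pos: [0.5331, 0.0938, -0.007]
tool_rot: [0.503, 0.497, -0.503, 0.497]
force: [-0.4, -1.0, 3.5]
finger_gap: 0.378
t: 23.75
tcp_pos: [0.5332, 0.0939, 0.0179]
tool_rot: [0.503, 0.497, -0.503, 0.497]
force: [-1.1, 0.1, -1.7]
finger_gap: 0.371
```

View pics/s10.png

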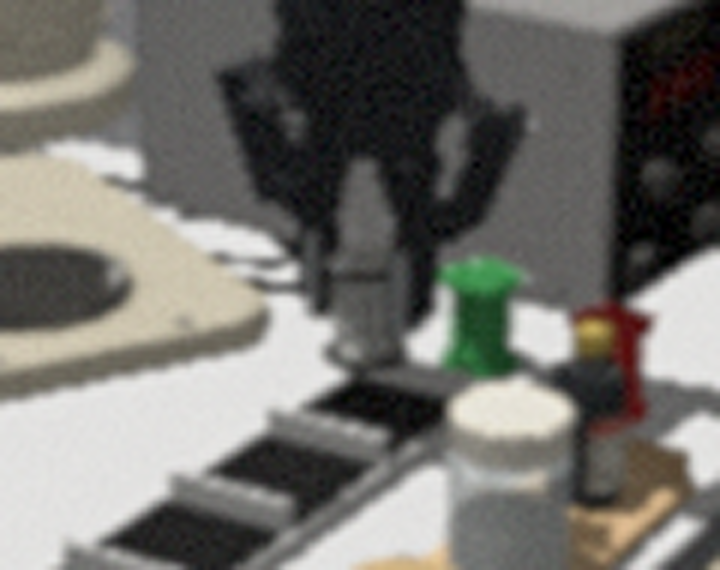

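The reel hangs upright in the grip (crop (368,320)), off its pad. Lifting and carrying to the leftmost place.

```bash
python3 -m crank '[[0,-0.025,0,0,0],[0,-0.03,0,0,0],[0,-0.02,0,0,0],[0.0,0,-0.007,-0.015,0],[0.0,0,-0.0172,-0.035,0]]'; python3 -m crank '[[0.0,0,-0.0172,-0.035,0],[0.0,0,-0.0172,-0.035,0],[0.0,0,-0.0172,-0.035,0],[0.0,0,-0.0172,-0.035,0],[0.0,0,-0.0142,-0.03,0]]'; python3 -m crank '[[0,0,-0.005,-0.01,0],[0,0,0,0,0],[0,0,0,0,0],[0,0,0,0,0]]'
```

```text
t: 24.3
tcp_pos: [0.5108, 0.1436, 0.0923]
tool_rot: [0.505, 0.495, -0.504, 0.496]
force: [0.7, 0.7, -1.1]
finger_gap: 0.373
t: 24.8
tcp_pos: [0.4248, 0.3168, 0.0908]
tool_rot: [-0.501, -0.498, 0.504, -0.497]
force: [0.4, -0.3, -1.6]
finger_gap: 0.371
t: 25.2
tcp_pos: [0.4239, 0.3241, 0.0922]
tool_rot: [-0.503, -0.497, 0.504, -0.497]
force: [0.4, 0.2, -0.7]
finger_gap: 0.376
```

```bash
python3 -m crank '[[0.0,0.025,0,-0.001,0],[0.0,0.03,0,0,0],[0.0,0.025,0,0,0],[0,0.014,0,0,0],[0,0,0,0,0]]'; python3 -m crank '[[0,0.003,0,0,0],[0,0.001,0,0,0],[0,0,0,0,0],[0,0,0,0,0]]'
```

```text
t: 25.7
tcp_pos: [0.423, 0.3247, -0.003]
tool_rot: [-0.502, -0.497, 0.505, -0.496]
force: [0.4, -0.4, -2.1]
finger_gap: 0.372
t: 26.1
tcp_pos: [0.4241, 0.3265, -0.0045]
tool_rot: [0.504, 0.497, -0.502, 0.497]
force: [-0.3, 1.0, -0.7]
finger_gap: 0.373
```

```bash
python3 -m crank '[[0,0.003,0,0,0],[0,0,0,0,0],[0,0,0,0,0]]'
```

```text
t: 26.4
tcp_pos: [0.4235, 0.3262, -0.0083]
tool_rot: [-0.503, -0.497, 0.503, -0.497]
force: [0.6, 0.9, -1.0]
finger_gap: 0.372
```

```bash
python3 -m crank '[[0,0.0015,0,0,0],[0,0,0,0,0],[0.045,0,0,0,0],[0.055,0,0,0,0],[0.065,0,0,0,0]]'; python3 -m crank '[[0.08,0,0,0,0],[0.085,0,0,0,0],[0.085,-0.02,0,0,0],[0.085,-0.04,0,0,0],[0.085,-0.05,0,0,0]]';python3 -m crank '[[0.085,-0.04,0,0,0],[0.085,0,0,-0.05,0],[0.085,0,0,-0.05,0],[0.085,0,0,-0.05,0],[0.085,0,0,-0.05,0]]';python3 -m crank '[[0.085,0,0,-0.05,0],[0.085,0,0,-0.03,0],[0.085,0,0,0,0],[0.085,0,0,0,0],[0.085,0,0,0,0]]'; python3 - <<'E'
from h import *
s=snapshot("scene");a=s["image"][80:280,150:430]
t=snapshot("top");b=t["image"][150:300,230:410]
cv2.imwrite("pics/s11.png",np.hstack([cv2.resize(a,(420,300)),cv2.resize(b,(360,300))]))
E
```

```text
t: 26.9
tcp_pos: [0.4238, 0.3263, -0.0097]
tool_rot: [0.503, 0.497, -0.503, 0.497]
force: [-0.1, 0.2, -0.6]
finger_gap: 0.757
t: 27.4
tcp_pos: [0.422, 0.3254, 0.0997]
tool_rot: [-0.501, -0.498, 0.505, -0.496]
force: [0.9, -0.6, 1.3]
finger_gap: 0.992
t: 27.9
tcp_pos: [0.4257, 0.5279, 0.1405]
tool_rot: [0.503, 0.497, -0.503, 0.497]
force: [1.6, -0.1, -0.8]
finger_gap: 1.002
t: 28.4
tcp_pos: [0.4267, 0.6046, 0.1397]
tool_rot: [-0.502, -0.497, 0.504, -0.497]
force: [0.6, 0.0, 0.5]
finger_gap: 0.993
```

View pics/s11.png

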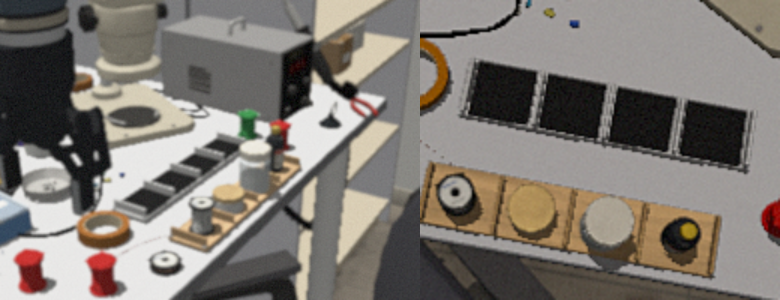

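All four stand in reverse order (reel, tin, jar, bottle from the left). A final numeric check.

```bash
python3 - <<'E'
from h import *
s=snapshot("top");im=s["image"];hsv=cv2.cvtColor(im,cv2.COLOR_BGR2HSV)
P=cloud(s)
c=np.array([.423,.2203]);th=-.0077;R=np.array([[np.cos(th),np.sin(th)],[-np.sin(th),np.cos(th)]])
# points above each place, top slab
for n,y,h in(("reel",.105,.042),("tin",.035,.027),("jar",-.035,.068),("bottle",-.105,.073)):
    q=(P[...,:2]-c)@R.T
    m=(abs(q[...,0])<.04)&(abs(q[...,1]-y)<.033)&(P[...,2]>.01+h-.006)&(P[...,2]<.01+h+.006)
    v,u=np.nonzero(m); e=cv2.minEnclosingCircle(np.c_[u,v].astype(np.float32))
    w=onplane(s,[e[0]],.01+h)[0,:2]
    print(n,"px",np.round(e[0],1),"rack xy mm",((w-c)@R.T*1000).round(1),"want y",y*1000,"z top",np.median(P[m][:,2]).round(4),m.sum())
a=im[225:300,225:395];cv2.imwrite("pics/f.png",cv2.resize(a,None,fx=4,fy=4))
E
```

```text
reel px [247.5 245.5] rack xy mm [  0.5 107.8] want y 105.0 z top 0.0528 297
tin px [285.5 253.5] rack xy mm [ 0.9 36.2] want y 35.0 z top 0.037 466
jar px [324.4 259.9] rack xy mm [ -2.7 -34.1] want y -35.0 z top 0.078 500
bottle px [364.2 264.9] rack xy mm [   0.9 -104. ] want y -105.0 z top 0.0829 63
```

View pics/f.png

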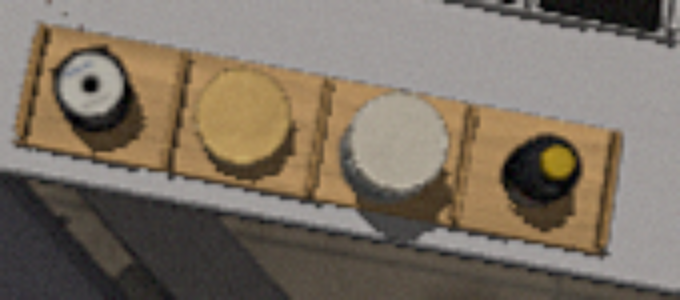

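All four are within 3 mm of the middle of their places, at the right heights, with the arm well clear.

```bash
python3 -m crank '[[0.085,0,0,0,0]]'; python3 -c "
from station import manip; print(manip.sign_off())"
```

```text
t: 28.65
tcp_pos: [0.4274, 0.6052, 0.1406]
tool_rot: [-0.503, -0.497, 0.503, -0.497]
force: [0.3, -0.4, -0.6]
finger_gap: 0.996
the job is handed in; nothing more can be done
None
```

The four things stand in the plywood rack in mirrored order: reel, tin, jar, bottle from left to right (they were bottle, jar, tin, reel). I handed the job in at about 28.7 s.

**Last checks:** the final top view puts each one within about 3 mm of the middle of its place. Their top heights match things standing on the plate, they look upright in both views, and the arm was clear and empty.

**What went wrong:** the first grasp of the tin closed on air just above its lid, and the tin stayed where it was. The camera put the real fingertips about 33 mm above the reported TCP height, which disagrees with the robot's own reading. I corrected the tin and reel grasps for that. The bottle and jar had already been moved with the uncorrected reading, so they were gripped higher than planned, but both held and landed well.

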